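Serve the pepper: load the swing board and swing it home

TASK

Stand the tall grey pepper mill upright in the round well of the wooden serving board and let go of it. Then push the board near the corner farthest from its steel pin, so that it pivots about the pin towards the sprung stop, and press it gently but firmly home against the stop's rubber nose; let go so that it stays resting against the nose, with the mill still standing in the well. Do not ram the stop, and leave the salt shaker and the glass tumbler standing where they are.

Things in the scene. Friction and masses are not known exactly. Their poses are not given: they have to be found in the camera images.
- board: Brown wooden serving board 300 x 150 mm, about 0.8 kg, on 3 mm feet, top 25 mm above the table. Its corner hole turns loosely (1 mm) on the fixed pin. Origin: hole centre at table height; z up. Spans own x -270 to 30, y -120 to 30 mm. To be turned counter-clockwise from above, by pushing its y = +30 mm edge, till the y = -120 mm edge meets the stop. It slides at 1 to 6 N at the far end and stays where left.
- well (a point): Centre of the floor of the round well in the board: 66 mm across, 8 mm deep, floor 17 mm above the table; at board x -135, y -55 mm.
- push_corner (a point): A good point to push: on the long edge y = +30 mm of the board, 30 mm from the corner farthest from the pin, 14 mm above the table (board x -240, y +30 mm). Push along the board's -y.
- pin: Fixed steel pivot pin, 15 mm thick, with a 32 mm cap 28 to 34 mm above the table. Origin on its axis at table height. The stop stands on its own -x, -y side. The board starts 0.45 to 0.8 rad (clockwise from above) short of the pin's own heading; home is within about 0.25 rad of that heading.
- stop: Fixed steel track (own x +-25, y -70 to 30 mm, 10 mm high) with a clamped block, 34 mm high, and a damped spring rod with a round rubber nose (20 mm across, centre 15 mm up) pointing to own +y. Origin under the track at table height. The block's setting is not measured: see stop_face. Home = pressed in with 4 N or more for half a second; over 15 N is ramming.
- stop_face (a point): Fixed point of the track, own x 0, y 75 mm, 15 mm up. The foremost point of the free nose lies anywhere within 25 mm before or behind it along the stop's own y: find it by feel. The rod gives 1.2 N per mm, plus 1.2 N per 10 mm/s of speed, and bottoms hard after 10 mm. Let go slowly, it pushes the board back a few mm till friction holds the board against it.
- mill: The pepper mill: grey plastic, empty, 130 mm tall, about 0.12 kg, foot 50 mm across, waist 40 mm (35 to 75 mm up), twist cap 45 mm across from 86 to 122 mm above its foot. Origin: centre of the foot; own z up. It stands on the table. Take it by the cap, from above.
- shaker: Bystander: short grey plastic salt shaker, 78 mm tall, 54 mm across. Origin: centre of the foot.
- tumbler: Bystander: clear glass tumbler, 95 mm tall, 72 mm across. Origin: centre of the foot. Mill, salt shaker and tumbler may stand in each other's places.
Not all that is in view belongs to the job. Leave any blue, pink or purple look-alike of the mill alone.

How it is judged:
By the outcome, as a careful person would: the job done as asked, in the order asked, and still so for the second after the job is handed in, with the robot touching nothing.
It also fails if it takes over 72 s, if anything falls off the work surface, if the arm or the gripper's body presses on something with over 40 N, if the wrist force passes 120 N, or if a joint passes its speed limit or range.

ROBOT

A 7-joint arm with a two-finger parallel gripper is mounted at the origin on the work surface. World frame = base frame: x ahead of the robot, y to its left, z up, the work surface at z = 0. Lengths are in mm, angles in rad, forces in N, time in s.
With the tool pointing down it reaches from about 425 to 875 mm from the base axis. Payload 4.7 kg.
Tool frame: the origin (TCP) lies at the centre of the arm's flange, where the gripper is bolted on; the fingertips stand 182 mm ahead of it and the grasp point (between the pads) lies 164 mm ahead of it; z points along the fingers, y is the direction in which the jaws open and shut (so a half turn about z gives the same grasp; the last joint's range is limited). The gripper opens to 87 mm and grips with 3 to 60 N. Pads are 19 mm wide; open, the fingers measure 117 mm over their backs; the gripper's body (75 mm by 190 mm) begins 51 mm behind the grasp point.
Start: joints at [1.3, 0.321, -0.07, 1.45, 0.023, 1.371, -0.057], TCP at [182.61, -623.827, 404.787] pointing down, gripper open.
Joint ranges: [-2.86, 2.86], [-0.3, 2.09], [-1.38, 1.24], [0.06, 2.45], [-1.56, 4.7], [0.09, 2.05], [-2.69, 2.69]. Speed limits (rad/s): [2.57, 2.57, 3.14, 3.14, 3.14, 3.14, 3.14].

INTERFACE

Orientations are given as a unit quaternion [w, x, y, z].
In Python, from bench import r gives the robot as it stands. The module is installed in compiled form; this text tells all that it offers.
- The arm moves only by the tool servo_tool, never from a script. Its argument "steps" is a list that holds one entry, the list of rows, each a list of 5 numbers: the opening, from 0 (shut) to 1 (fully open), then the shift along the tool's x, y, z in m, then the turn about the tool's z in rad. A call has 1 to 10 rows; each row is the pose to reach, as a shift and turn from the pose commanded when the call began, along the tool's axes at that moment; what a row does not reach only later rows make up. A row lasts 1/8 s, in which the tool goes at most 62.5 mm and 10.7 degrees, less where a joint would pass 70% of its speed; a pose out of reach is approached as far as the arm can. A call with a gripper value outside its range is refused whole. The fingers move at their own pace and stop on an object; "newtons" is the grip in N (left out, the last holds). Time passes only in rows, so rows that repeat a pose let the fingers close. It gives the time, the measured TCP pose, the force and the opening at its end, in the units of the state.
- r.read_state(): the state, without advancing time (a new reading comes with each control period).
- r.camera(name): name is "side" or "top"; returns (picture, depth): 384x512x3 uint8, red, green, blue; 384x512 float32, mm along the optical axis (not along the pixel's ray), 0 where there is no reading.
- r.camera_info(name): a dict with "fov_y" (degrees; the focal length in pixels is half the picture's height over the tangent of half this angle, whatever the lens; pixels are square), "cx", "cy" (the principal point, pixels), "dist_coeffs" ([k1, k2, p1, p2, k3] as OpenCV has them; the pictures are not rectified), "rvec" (rotation vector, rad) and "tvec" (3), from world to camera coordinates, as OpenCV has them. Camera axes: x right, y down, z forward; pixel columns grow to the right and rows downward; lengths in mm; the calibration is good to about 2 mm. A picture is of the moment at which its call begins. camera_info takes no time and is no camera call.
- r.job_done(): hands the job in, once; it reports no verdict.
The state is a dict: "time": time; "joint_pos": joint angles; "joint_velocities": joint speeds; "joint_efforts": joint torques, N m; "ee_pos": TCP position; "tool_rot": TCP orientation; "wrist_force": force on the tool from outside, world axes, zero at the start; "torque": the same for the moment, N m; "opening": opening from 0.0 (shut) to 1.0 (fully open).
Only numpy, scipy, OpenCV 4.12 (cv2) and the standard library are available. Lean on these libraries where they do the work, as an engineer would, in place of code of your own. Each camera call takes 0.05 s, during which the arm holds its last target.

## Working session

There is one attempt and no reset: what is moved stays moved. The work goes in short steps, Python scripts to look and compute and a tool call to move; the robot and the scene stay as the last step left them, time stands still between calls to the robot, and variables do not carry over. Pictures are saved under pics/ and viewed, and the job is handed in when it is done.

Besides the shell and the picture viewer there is one more tool, called in YAML: its name, and indented under it one key for each argument. servo_tool: Moves the arm, as the interface text tells. Its arguments: {"type":"object","properties":{"steps":{"type":"array"},"newtons":{"type":"number"}},"required":["steps"]}

```bash
ls; mkdir -p pics
cat > h.py <<'E'
import numpy as np, cv2
from bench import r
def cam(n):
    i=r.camera_info(n); f=192/np.tan(np.radians(i['fov_y'])/2)
    K=np.array([[f,0,i['cx']],[0,f,i['cy']],[0,0,1.]]); D=np.array(i['dist_coeffs'],float)
    R=cv2.Rodrigues(np.array(i['rvec'],float))[0]; t=np.array(i['tvec'],float).ravel()
    return K,D,R,t
def ray(n,px):
    K,D,R,t=cam(n); u=cv2.undistortPoints(np.array(px,float).reshape(-1,1,2),K,D).reshape(-1,2)
    d=np.c_[u,np.ones(len(u))]@R; return -R.T@t,d
def onz(n,px,z):
    c,d=ray(n,px); return c+d*((z-c[2])/d[:,2])[:,None]
def pts(n,px,dep):
    c,d=ray(n,px); return c+d*np.array(dep).reshape(-1,1)
def proj(n,P):
    K,D,R,t=cam(n); return cv2.projectPoints(np.array(P,float).reshape(-1,1,3),cv2.Rodrigues(R)[0],t,K,D)[0].reshape(-1,2)
def shot(n,tag):
    im,d=r.camera(n); np.savez(f'{tag}_{n}.npz',im=im,d=d); cv2.imwrite(f'pics/{tag}_{n}.png',im[:,:,::-1]); return im,d
def load(n,tag):
    z=np.load(f'{tag}_{n}.npz'); return z['im'],z['d']
E
python3 - <<'E'
from h import *
print(r.read_state())
for n in('side','top'): print(r.camera_info(n)); shot(n,'a')
E
```

```text
pics
{'time': 0.0, 'joint_pos': array([ 1.30010056,  0.32179678, -0.07009644,  1.45170383,  0.02263993,
        1.37081051, -0.05688979]), 'joint_velocities': array([-0.00068538,  0.00086266,  0.00060709,  0.0012    ,  0.0004999 ,
        0.00052261,  0.00088614]), 'joint_efforts': array([-9.17123289e-04, -4.91293180e+01, -4.03952077e-01, -3.12526989e+01,
       -6.38301973e-02,  4.35031636e-02,  1.16165279e-04]), 'ee_pos': array([ 182.53114884, -623.61455511,  403.66385136]), 'tool_rot': array([-9.43847329e-04,  9.89873787e-01,  1.41947010e-01, -2.04287147e-04]), 'wrist_force': array([ 0.01523571, -0.75774089, -0.03445329]), 'torque': array([ 0.002274  ,  0.00135823, -0.00211259]), 'opening': 0.9986771213876465}
{'fov_y': 51.387859218393686, 'cx': 253.1929465218645, 'cy': 197.12951628615127, 'dist_coeffs': array([-0.03147077,  0.        ,  0.        ,  0.        ,  0.        ]), 'rvec': array([ 2.41412283, -0.27985205,  0.09688824]), 'tvec': array([-545.228506  ,   80.96850554, 1091.97083292])}
{'fov_y': 53.57569911395375, 'cx': 258.06941224639985, 'cy': 182.02545205096973, 'dist_coeffs': array([-0.01870724,  0.        ,  0.        ,  0.        ,  0.        ]), 'rvec': array([ 2.12046353, -2.15118322,  0.1862646 ]), 'tvec': array([ -19.41538224,  521.82058278, 1099.71887716])}
```

View pics/a_side.png

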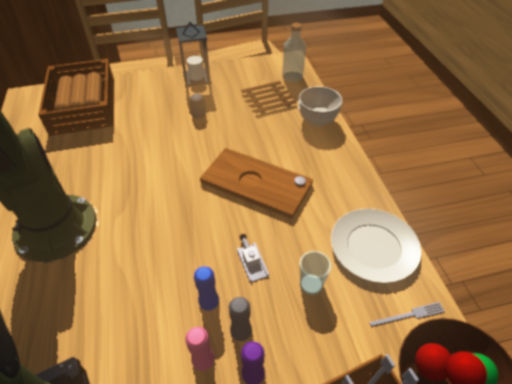

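View pics/a_top.png

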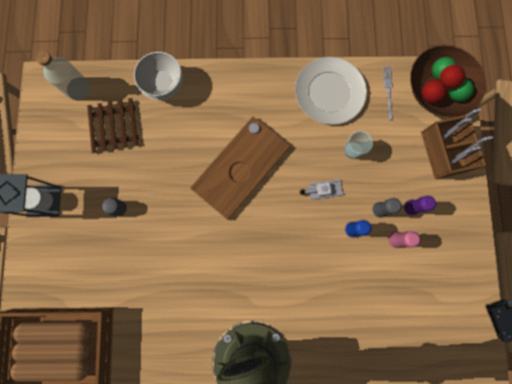

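Run:
```python
from h import *
s,ds=load('side','a'); t,dt=load('top','a')
def crop(im,x0,y0,x1,y1,k,name):
    cv2.imwrite(f'pics/{name}.png',cv2.resize(im[y0:y1,x0:x1],None,fx=k,fy=k,interpolation=cv2.INTER_CUBIC)[:,:,::-1])
crop(s,170,240,340,384,4,'a_c1'); crop(t,180,105,450,260,2.9,'a_c2')
for nm,px in (('mill',(388,207)),('shk',(110,206)),('tum',(358,145)),('blue',(357,228)),('pur',(424,203)),('pink',(408,239)),('stop',(323,189)),('board',(250,160)),('boardw',(240,172)),('pincap',(254,128))):
    print(nm,t[px[1],px[0]],pts('top',px,dt[px[1],px[0]]).round(0))
for nm,px in (('mill',(239,302)),('shk',(197,98)),('stop',(253,258)),('cap',(300,181))):
    print(nm,s[px[1],px[0]],pts('side',px,ds[px[1],px[0]]).round(0))
```

```text
mill [100 100 101] [[ 432. -384.  128.]]
shk [95 93 94] [[451. 401.  80.]]
tum [130 138 130] [[ 642. -346.    7.]]
blue [ 41  81 173] [[ 376. -296.  126.]]
pur [116  63 146] [[ 441. -484.  131.]]
pink [212 121 147] [[ 344. -432.  130.]]
stop [143 140 144] [[ 499. -224.   33.]]
board [119  79  49] [[594.  -3.  27.]]
boardw [131  88  54] [[559.  28.  15.]]
pincap [144 142 146] [[694. -17.  33.]]
mill [144 135 130] [[ 439. -397.  128.]]
shk [148 126 105] [[456. 395.  74.]]
stop [207 196 186] [[ 504. -240.   28.]]
cap [202 193 193] [[694. -22.  34.]]
```

View pics/a_c1.png

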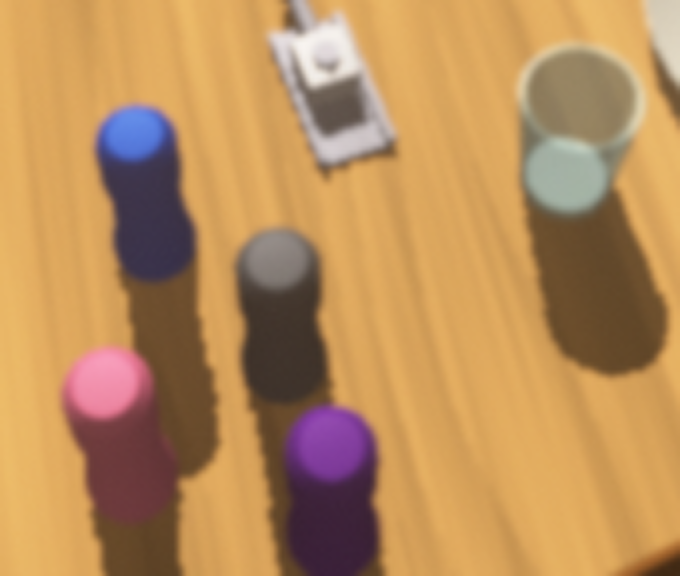

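View pics/a_c2.png

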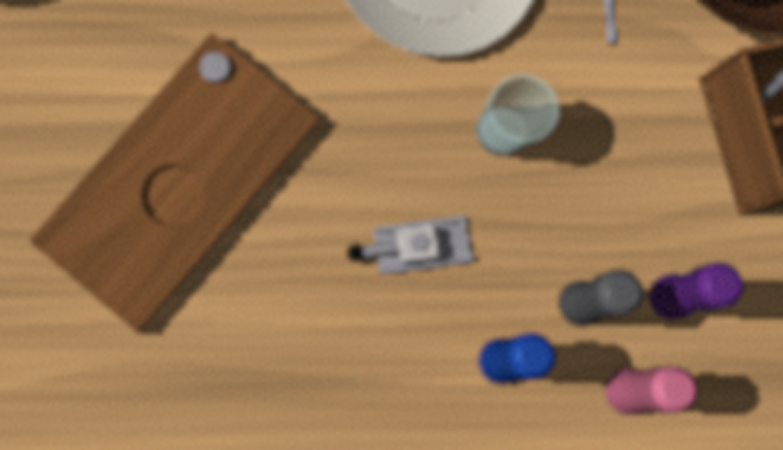

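```bash
cat > m.py <<'E'
from h import *
import sys
def cloud(n,tag,x0,y0,x1,y1):
    im,d=load(n,tag); ys,xs=np.mgrid[y0:y1,x0:x1]; px=np.c_[xs.ravel(),ys.ravel()]
    dd=d[ys.ravel(),xs.ravel()]; P=pts(n,px,dd); ok=dd>0
    return P[ok],im[ys.ravel(),xs.ravel()][ok].astype(int),px[ok]
def topobj(n,tag,c,R,zmin,zmax=400):
    P,_,_=cloud(n,tag,0,0,512,384); k=(np.hypot(P[:,0]-c[0],P[:,1]-c[1])<R)&(P[:,2]>zmin)&(P[:,2]<zmax); return P[k]
def board(tag,n='top'):
    P,C,px=cloud(n,tag,150,80,330,260) if n=='top' else cloud(n,tag,150,120,360,300)
    k=(P[:,2]>19)&(P[:,2]<31)&(np.hypot(P[:,0]-560,P[:,1]-20)<260)&(C[:,0]-C[:,2]>40)
    m=np.zeros((384,512),np.uint8); m[px[k][:,1],px[k][:,0]]=255
    m=cv2.morphologyEx(m,cv2.MORPH_OPEN,np.ones((3,3),np.uint8))
    cs=max(cv2.findContours(m,0,cv2.CHAIN_APPROX_NONE)[0],key=cv2.contourArea).reshape(-1,2)
    W=onz(n,cs,25)[:,:2].astype(np.float32); return cv2.minAreaRect(W),W
E
python3 - <<'E'
from m import *
for n in('top','side'):
    P=topobj(n,'a',(435,-388),40,118); print(n,'mill',len(P),P.mean(0).round(1),((P.min(0)+P.max(0))/2).round(1),np.ptp(P,axis=0).round(0))
    print(n,'millneck');
    for nm,c,z in(('pur',(440,-484),118),('blue',(376,-296),118),('pink',(344,-432),118),('shk',(453,398),65),('cap',(694,-20),29),('stopblk',(502,-230),24)):
        P=topobj(n,'a',c,45,z); print(n,nm,len(P),((P.min(0)+P.max(0))/2).round(1),np.ptp(P,axis=0).round(0))
    rc,W=board('a',n); print(n,rc, cv2.boxPoints(rc).round(0).tolist())
    # black nose
    P,C,px=cloud(n,'a',*((292,175,350,205) if n=='top' else (230,228,275,285)))
    k=(C.sum(1)<150); print('nose px',px[k].mean(0) if k.any() else 0,k.sum(),onz(n,px[k].mean(0),15).round(1) if k.any() else'', P[k].mean(0))
E
```

```text
top mill 206 [ 438.3 -399.5  127.8] [ 439.5 -401.4  126.7] [42. 44. 16.]
top millneck
top pur 210 [ 443.9 -499.6  127.1] [43. 45. 17.]
top blue 205 [ 378.9 -311.8  126.9] [44. 43. 17.]
top pink 219 [ 345.2 -445.8  126.6] [41. 43. 17.]
top shk 187 [455.2 405.8  72.8] [42. 44. 15.]
top cap 81 [691.9 -23.   34. ] [65. 44.  9.]
top stopblk 154 [ 500.  -228.1   32.5] [37. 42. 16.]
top ((573.642578125, 26.814208984375), (150.77809143066406, 299.97393798828125), 49.3433952331543) [[411.0, 67.0], [638.0, -128.0], [737.0, -14.0], [509.0, 182.0]]
nose px [302.38461538 191.76923077] 13 [[ 494.1 -162.9   15. ]] [ 492.84076894 -161.74729225   24.24539916]
side mill 360 [ 437.3 -405.3  126.6] [ 437.8 -401.6  125.3] [43. 45. 14.]
side millneck
side pur 448 [ 442.9 -500.2  125. ] [43. 45. 14.]
side blue 283 [ 378.2 -314.8  125.3] [43. 42. 14.]
side pink 418 [ 343.6 -447.3  125.5] [44. 44. 15.]
side shk 85 [453.6 405.6  72. ] [42. 41. 14.]
side cap 67 [696.4 -17.2  32.5] [31. 31.  7.]
side stopblk 194 [ 502.6 -227.4   29.2] [38. 44. 10.]
side ((574.2210083007812, 24.496551513671875), (152.87498474121094, 300.1512451171875), 49.296539306640625) [[411.0, 64.0], [638.0, -131.0], [738.0, -15.0], [510.0, 180.0]]
nose px 0 0  [nan nan nan]<stdin>:10: RuntimeWarning: Mean of empty slice.
  ret = um.true_divide(
```

Candidates for the mill in the top view:
- The tall grey piece at (390,207), about 130 mm high by depth.
- The short grey shaker at (112,206), about 78 mm high.
- The coloured look-alikes: blue (357,228), purple (422,204) and pink (406,239).

I choose the tall grey one. In the crop it is neutral grey and waisted. The stop is at (323,189) with its nose at (302,192), and the pin cap is at (254,128).

```bash
cat >> m.py <<'E'
def go(P,jaw=None,zt=None):
    """shift to world TCP target P, jaw heading deg"""
    s=r.read_state(); p=np.array(s['ee_pos']); w,x,y,z=s['tool_rot']
    from scipy.spatial.transform import Rotation as Ro
    R=Ro.from_quat([x,y,z,w]).as_matrix(); d=R.T@(np.array(P)-p)/1000
    h=np.degrees(np.arctan2(R[1,1],R[0,1])); 
    a=None if jaw is None else np.radians((h-jaw+90)%180-90)
    print('t',round(s['time'],2),'at',p.round(1),'jaw',round(h,1),'F',np.round(s['wrist_force'],2),'op',round(s['opening'],3)); print('shift',d.round(4),'turn',a)
E
python3 -c "
from m import *
go((438.5,-401.8,404),-17)"
```

```text
t 0.1 at [ 182.6 -623.6  403.8] jaw -73.7 F [ 0.29 -0.44  0.33] op 0.997
shift [ 0.308 -0.141 -0.   ] turn -0.989226891737
```

servo_tool:
  steps:
    - [[0.9,0.05,-0.023,0,-0.165],[0.9,0.1,-0.046,0,-0.33],[0.9,0.15,-0.069,0,-0.495],[0.9,0.2,-0.092,0,-0.66],[0.9,0.25,-0.115,0,-0.825],[0.9,0.29,-0.133,0,-0.95],[0.9,0.308,-0.141,0,-0.989],[0.9,0.308,-0.141,0,-0.989],[0.9,0.308,-0.141,0,-0.989]]
  newtons: 15

```text
time: 1.23
ee_pos: [436.7, -404.0, 404.5]
tool_rot: [-0.0, 0.805, 0.593, -0.001]
wrist_force: [-0.2, 0.1, 1.0]
opening: 0.897
```

```bash
python3 -c "
from m import *
go((438.5,-401.8,268),-17)"
```

```text
t 1.23 at [ 436.7 -404.   404.5] jaw -17.3 F [-0.19  0.12  0.98] op 0.897
shift [0.0028 0.0012 0.1364] turn -0.004936733428191935
```

servo_tool:
  steps:
    - [[0.9,0.003,0.001,0.03,0],[0.9,0.003,0.001,0.06,0],[0.9,0.003,0.001,0.085,0],[0.9,0.003,0.001,0.11,0],[0.9,0.003,0.001,0.126,0],[0.9,0.003,0.001,0.136,0],[0.9,0.003,0.001,0.136,0],[0.9,0.003,0.001,0.136,0]]

```text
time: 2.22
ee_pos: [440.7, -399.7, 269.7]
tool_rot: [0.001, 0.804, 0.595, 0.0]
wrist_force: [-0.5, -0.6, 0.3]
opening: 0.897
```

```bash
python3 -c "
from m import *
go((438.5,-401.8,268),-17)
for n in('side','top'):
  im,d=shot(n,'b')
im=load('side','b')[0][220:384,140:340]; im2=load('top','b')[0][150:314,320:512]
cv2.imwrite('pics/b_c.png',cv2.resize(np.hstack([im,im2]),None,fx=2,fy=2)[:,:,::-1])"
```

```text
t 2.23 at [ 440.7 -399.7  269.7] jaw -17.0 F [-0.52 -0.56  0.34] op 0.897
shift [-0.0026 -0.0015  0.0017] turn -0.00047572202507807805
```

View pics/b_c.png

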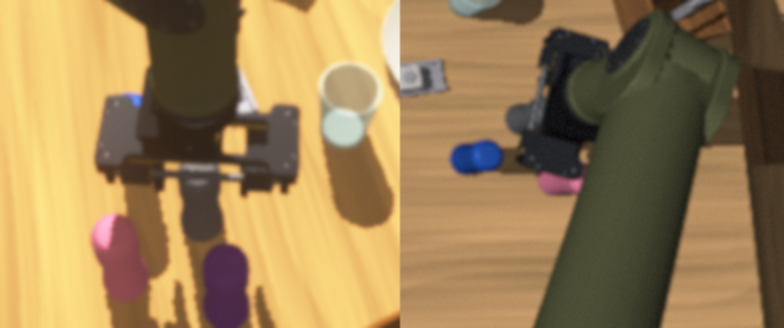

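The gripper is over the grey mill (foot at about (205,220) in the left crop) and clear of the look-alikes. I'll close on it, lift gently and check the opening.

servo_tool:
  steps:
    - [[0.5,-0.002,-0.001,0.001,0],[0.4,-0.002,-0.001,0.001,0],[0.4,-0.002,-0.001,0.001,0],[0.4,-0.002,-0.001,0.001,0],[0.4,-0.002,-0.001,0.001,0],[0.4,-0.002,-0.001,0.001,0],[0.4,-0.002,-0.001,-0.01,0],[0.4,-0.002,-0.001,-0.04,0],[0.4,-0.002,-0.001,-0.065,0],[0.4,-0.002,-0.001,-0.065,0]]
  newtons: 20

```text
time: 3.58
ee_pos: [439.7, -401.4, 336.5]
tool_rot: [0.003, 0.804, 0.595, 0.0]
wrist_force: [-0.1, 0.4, -1.1]
opening: 0.511
```

```bash
python3 -c "
from m import *
go((556,27.8,350),-40.7)
"
```

```text
t 3.58 at [ 439.7 -401.4  336.5] jaw -17.0 F [-0.09  0.4  -1.11] op 0.511
shift [ 0.4444 -0.0143 -0.0147] turn 0.4134548999133391
```

servo_tool:
  steps:
    - [[0.4,0.02,0,-0.015,0],[0.4,0.07,-0.002,-0.015,0],[0.4,0.13,-0.004,-0.015,0.1],[0.4,0.19,-0.006,-0.015,0.2],[0.4,0.25,-0.008,-0.015,0.3],[0.4,0.31,-0.01,-0.015,0.413],[0.4,0.37,-0.012,-0.015,0.413],[0.4,0.42,-0.014,-0.015,0.413],[0.4,0.444,-0.014,-0.015,0.413],[0.4,0.444,-0.014,-0.015,0.413]]

```text
time: 4.82
ee_pos: [554.7, 31.5, 348.5]
tool_rot: [-0.001, 0.907, 0.42, -0.0]
wrist_force: [0.2, -0.4, -0.3]
opening: 0.511
```

```bash
python3 -c "
from m import *
go((556,27.8,300),-40.7)
for n in('side','top'):
  im,d=shot(n,'c')
im=load('side','c')[0][60:260,140:380]; im2=load('top','c')[0][60:260,140:380]
cv2.imwrite('pics/c_c.png',cv2.resize(np.hstack([im,im2]),None,fx=1.6,fy=1.6)[:,:,::-1])"
```

```text
t 4.83 at [554.7  31.5 348.5] jaw -40.3 F [ 0.16 -0.37 -0.34] op 0.511
shift [-0.002   0.0035  0.0485] turn 0.006636637802398943
```

View pics/c_c.png

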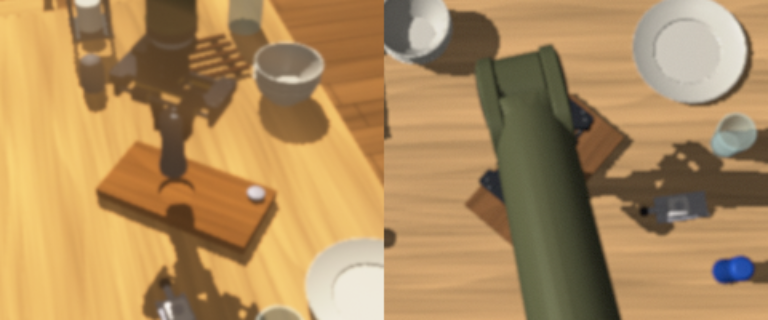

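Run:
```python
from m import *
P,C,px=cloud('side','c',200,110,290,220)
k=(np.hypot(P[:,0]-556,P[:,1]-30)<50)&(P[:,2]>70)&(P[:,2]<170)
Q=P[k]
c,_=ray('side',(256,192)); 
for z in range(75,165,10):
    q=Q[abs(Q[:,2]-z)<5]
    if len(q): print(z,len(q),((q.min(0)+q.max(0))/2).round(1),np.ptp(q,axis=0).round(0), np.percentile(q[:,0],50).round(1))
print('cam',c)
```

```text
75 2 [557.   12.8  79.1] [30.  5.  0.] 557.0
85 43 [550.   15.5  85. ] [44. 22. 10.] 549.9
95 52 [550.9  16.7  95. ] [44. 24. 10.] 546.0
105 52 [552.2  22.  105. ] [46. 33. 10.] 550.4
115 45 [550.9  17.3 115. ] [39. 22. 10.] 546.1
125 39 [551.1  17.7 125.2] [38. 21.  9.] 548.9
135 41 [551.4  17.4 135. ] [37. 20. 10.] 548.6
145 44 [551.7  17.8 145.1] [37. 22.  9.] 548.8
155 35 [551.4  18.  154.9] [37. 21. 10.] 549.1
cam [ 387.40020433 -761.2789651   875.56024441]
```

servo_tool:
  steps:
    - [[0.4,-0.002,0.0035,0.015,0],[0.4,-0.002,0.0035,0.032,0],[0.4,-0.002,0.0035,0.046,0],[0.4,-0.002,0.0035,0.055,0],[0.4,-0.002,0.0035,0.058,0],[0.4,-0.002,0.0035,0.059,0],[0.4,-0.002,0.0035,0.06,0],[0.4,-0.002,0.0035,0.06,0]]

```text
time: 5.92
ee_pos: [556.9, 23.9, 289.0]
tool_rot: [0.0, 0.909, 0.417, 0.0]
wrist_force: [0.1, 0.1, -1.5]
opening: 0.511
```

```bash
python3 -c "
from m import *
go((556,27.8,285.5),-40.7)
"
```

```text
t 5.92 at [556.9  23.9 289. ] jaw -40.7 F [ 0.12  0.07 -1.54] op 0.511
shift [ 0.0024 -0.0032  0.0035] turn 0.0004255386193250986
```

servo_tool:
  steps:
    - [[0.4,0.002,-0.003,0,0],[0.4,0.002,-0.003,0,0],[0.4,0.002,-0.003,0.001,0],[0.4,0.002,-0.003,0.002,0],[0.4,0.002,-0.003,0.003,0],[0.4,0.002,-0.003,0.003,0]]

```text
time: 6.68
ee_pos: [555.7, 27.2, 285.6]
tool_rot: [-0.0, 0.909, 0.417, -0.0]
wrist_force: [0.2, 0.5, -0.8]
opening: 0.511
```

```bash
python3 -c "
from m import *
go((556,27.8,285.5),-40.7)
"
```

```text
t 6.67 at [555.7  27.2 285.6] jaw -40.7 F [ 0.24  0.53 -0.76] op 0.511
shift [ 0.0006 -0.0002  0.0001] turn 0.00025914369114698804
```

servo_tool:
  steps:
    - [[0.4,0,0,0.001,0],[0.4,0,0,0.001,0],[0.4,0,0,0.001,0]]

```text
time: 7.05
ee_pos: [555.8, 27.3, 284.8]
tool_rot: [0.0, 0.909, 0.417, 0.0]
wrist_force: [-0.8, 0.5, -0.3]
opening: 0.512
```

servo_tool:
  steps:
    - [[0.4,0,0,0.001,0],[0.4,0,0,0.001,0],[0.4,0,0,0.001,0]]

```text
time: 7.42
ee_pos: [556.0, 27.6, 284.7]
tool_rot: [0.0, 0.909, 0.417, 0.0]
wrist_force: [-2.4, 0.2, 4.8]
opening: 0.509
```

servo_tool:
  steps:
    - [[0.4,0,0,-0.001,0],[0.55,0,0,-0.001,0],[0.6,0,0,-0.001,0],[0.7,0,0,-0.001,0],[0.8,0,0,-0.001,0],[0.85,0,0,-0.001,0],[0.85,0,0,-0.02,0],[0.85,0,0,-0.05,0],[0.85,0,0,-0.085,0],[0.85,0,0,-0.085,0]]

```text
time: 8.68
ee_pos: [556.9, 27.9, 373.2]
tool_rot: [0.002, 0.909, 0.417, 0.003]
wrist_force: [0.5, 1.0, 0.2]
opening: 0.848
```

Run:
```python
from m import *
go((556,27.8,285.5),-40.7)
shot('side','d')
cv2.imwrite('pics/d_c.png',cv2.resize(load('side','d')[0][60:260,140:380],None,fx=3,fy=3)[:,:,::-1])
P=topobj('side','d',(556,28),45,135,155); print(len(P),((P.min(0)+P.max(0))/2).round(1),np.ptp(P,axis=0).round(0),P[:,2].max())
```

```text
t 8.68 at [556.9  27.9 373.2] jaw -40.7 F [0.54 1.01 0.19] op 0.848
shift [-0.0011 -0.0012  0.0877] turn 0.0004637519033611183
152 [553.4  21.9 141.6] [42. 40. 13.] 147.85232788466612
```

View pics/d_c.png

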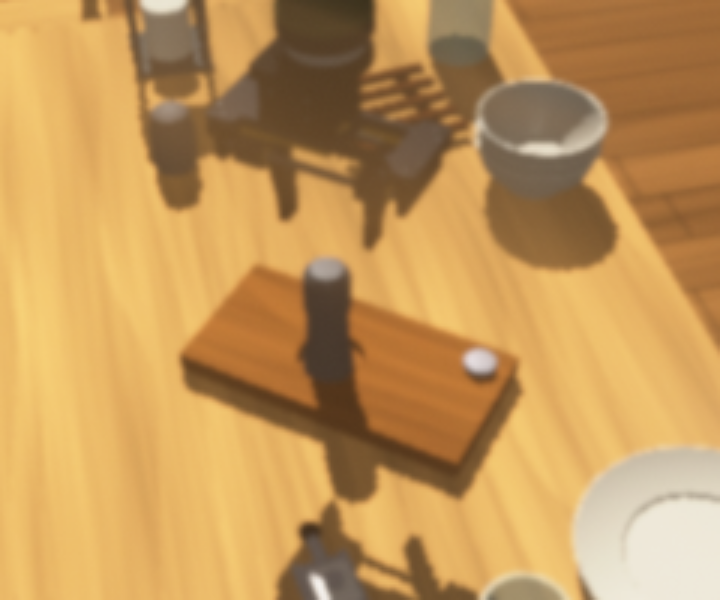

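The mill stands in the well with its top at z≈148, at crop (327,270) and foot at (330,370). Next I'll move behind the far edge.

```bash
cat >> m.py <<'E'
PIN=np.array([694.2,-18.5])
def own(x,y,hd):
    a=np.radians(hd); return PIN+[x*np.cos(a)-y*np.sin(a),x*np.sin(a)+y*np.cos(a)]
E
python3 -c "
from m import *
p=own(-240,65,-40.7);print(p);go((p[0],p[1],330),-40.7)
"
```

```text
[554.63415556 187.28234877]
t 8.72 at [556.3  27.6 371.2] jaw -40.7 F [ 0.68 -0.05  0.21] op 0.849
shift [ 0.1199 -0.1055  0.0411] turn 0.00039467874578531445
```

servo_tool:
  steps:
    - [[0.5,0.03,-0.026,0,0],[0.3,0.065,-0.057,0,0],[0,0.1,-0.088,0,0],[0,0.12,-0.105,0.01,0],[0,0.12,-0.105,0.05,0],[0,0.12,-0.105,0.1,0],[0,0.12,-0.105,0.14,0],[0,0.12,-0.105,0.165,0],[0,0.12,-0.105,0.18,0],[0,0.12,-0.105,0.18,0]]

```text
time: 9.98
ee_pos: [553.9, 186.5, 187.7]
tool_rot: [-0.0, 0.909, 0.417, -0.001]
wrist_force: [0.3, 0.7, 0.3]
opening: 0.009
```

Run:
```python
from m import *
p=own(-240,45,-40.7);print(p);go((p[0],p[1],190),-40.7)
for n in('side','top'): shot(n,'e')
for n in('side',):
  rc,W=board('e',n); print(rc)
cv2.imwrite('pics/e_c.png',cv2.resize(load('side','e')[0][60:260,140:380],None,fx=3,fy=3)[:,:,::-1])
```

```text
[541.59218748 172.11966205]
t 9.97 at [553.9 186.5 187.7] jaw -40.7 F [0.32 0.74 0.32] op 0.009
shift [-0.019   0.     -0.0023] turn 0.0004574452779830615
((574.311279296875, 24.140213012695312), (153.25225830078125, 300.774169921875), 49.31319808959961)
```

View pics/e_c.png

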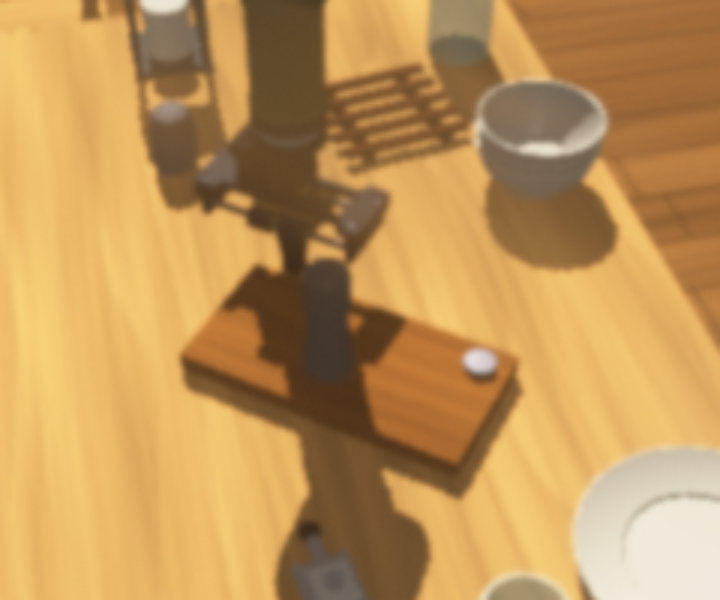

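servo_tool:
  steps:
    - [[0,-0.004,0,-0.003,0],[0,-0.008,0,-0.003,0],[0,-0.012,0,-0.003,0],[0,-0.016,0,-0.003,0],[0,-0.019,0,-0.003,0],[0,-0.022,0,-0.003,0],[0,-0.024,0,-0.003,0],[0,-0.026,0,-0.003,0]]

```text
time: 11.08
ee_pos: [537.3, 167.7, 191.8]
tool_rot: [-0.0, 0.909, 0.418, 0.0]
wrist_force: [0.8, 4.1, -1.9]
opening: 0.005
```

```bash
cat >> m.py <<'E'
def arc(h1,yc=39.5,n=10,dz=0.,xo=-240):
    """rows from now to heading h1 along the arc, eased by nothing"""
    from scipy.spatial.transform import Rotation as Ro
    s=r.read_state(); p=np.array(s['ee_pos']); w,x,y,z=s['tool_rot']; R=Ro.from_quat([x,y,z,w]).as_matrix()
    q=p[:2]-PIN; rad=np.hypot(*q); h0=np.degrees(np.arctan2(R[1,1],R[0,1])); h0=(h0+90)%180-90
    a=np.radians(-h0); o=[q[0]*np.cos(a)-q[1]*np.sin(a),q[0]*np.sin(a)+q[1]*np.cos(a)]
    print('t',round(s['time'],2),'own',np.round(o,1),'z',p[2].round(1),'h',h0.round(2),'F tool',(R.T@np.array(s['wrist_force'])).round(2))
    for k in range(1,n+1):
        h=h0+(h1-h0)*k/n; t=own(xo,yc,h); d=R.T@np.array([t[0]-p[0],t[1]-p[1],dz]); print([0,round(d[0]/1000,4),round(d[1]/1000,4),round(d[2]/1000,4),round(-np.radians(h-h0),3)])
E
python3 -c "
from m import *
arc(-28)"
```

```text
t 11.07 own [-240.3   39.1] z 191.8 h -40.65 F tool [ 3.57 -2.07  1.91]
[0, np.float64(-0.0049), np.float64(-0.0005), np.float64(-0.0), np.float64(-0.022)]
[0, np.float64(-0.0102), np.float64(-0.0012), np.float64(-0.0), np.float64(-0.044)]
[0, np.float64(-0.0156), np.float64(-0.0018), np.float64(-0.0), np.float64(-0.066)]
[0, np.float64(-0.0209), np.float64(-0.0022), np.float64(-0.0), np.float64(-0.088)]
[0, np.float64(-0.0263), np.float64(-0.0026), np.float64(-0.0), np.float64(-0.11)]
[0, np.float64(-0.0316), np.float64(-0.0028), np.float64(-0.0), np.float64(-0.132)]
[0, np.float64(-0.037), np.float64(-0.0029), np.float64(-0.0), np.float64(-0.155)]
[0, np.float64(-0.0424), np.float64(-0.0029), np.float64(-0.0), np.float64(-0.177)]
[0, np.float64(-0.0478), np.float64(-0.0028), np.float64(-0.0001), np.float64(-0.199)]
[0, np.float64(-0.0531), np.float64(-0.0025), np.float64(-0.0001), np.float64(-0.221)]
```

Contact is as predicted, at 3.6 N. Pushing along the arc.

servo_tool:
  steps:
    - [[0,-0.003,0,0,-0.012],[0,-0.007,-0.001,0,-0.029],[0,-0.012,-0.001,0,-0.05],[0,-0.017,-0.002,0,-0.072],[0,-0.022,-0.002,0,-0.092],[0,-0.027,-0.003,0,-0.113],[0,-0.032,-0.003,0,-0.134],[0,-0.037,-0.003,0,-0.155],[0,-0.042,-0.003,0,-0.176],[0,-0.047,-0.003,0,-0.196]]

```text
time: 12.32
ee_pos: [504.4, 133.0, 191.8]
tool_rot: [0.0, 0.863, 0.505, 0.0]
wrist_force: [1.5, 4.2, -0.6]
opening: 0.011
```

Run:
```python
from m import *
arc(-15,n=10)
shot('side','f')
rc,W=board('f','side'); print(rc)
cv2.imwrite('pics/f_c.png',cv2.resize(load('side','f')[0][60:300,140:380],None,fx=2.5,fy=2.5)[:,:,::-1])
```

```text
t 12.32 own [-239.8   38.9] z 191.8 h -29.37 F tool [ 4.36 -0.74  0.59]
[0, np.float64(-0.0055), np.float64(-0.0012), np.float64(-0.0), np.float64(-0.025)]
[0, np.float64(-0.0115), np.float64(-0.0019), np.float64(0.0), np.float64(-0.05)]
[0, np.float64(-0.0176), np.float64(-0.0025), np.float64(0.0), np.float64(-0.075)]
[0, np.float64(-0.0237), np.float64(-0.003), np.float64(0.0), np.float64(-0.1)]
[0, np.float64(-0.0298), np.float64(-0.0033), np.float64(0.0), np.float64(-0.125)]
[0, np.float64(-0.0359), np.float64(-0.0035), np.float64(0.0), np.float64(-0.151)]
[0, np.float64(-0.042), np.float64(-0.0035), np.float64(0.0), np.float64(-0.176)]
[0, np.float64(-0.0481), np.float64(-0.0033), np.float64(0.0), np.float64(-0.201)]
[0, np.float64(-0.0542), np.float64(-0.003), np.float64(0.0), np.float64(-0.226)]
[0, np.float64(-0.0603), np.float64(-0.0025), np.float64(0.0), np.float64(-0.251)]
((567.6500854492188, -2.356170654296875), (156.89944458007812, 299.4190368652344), 61.77486801147461)
```

View pics/f_c.png

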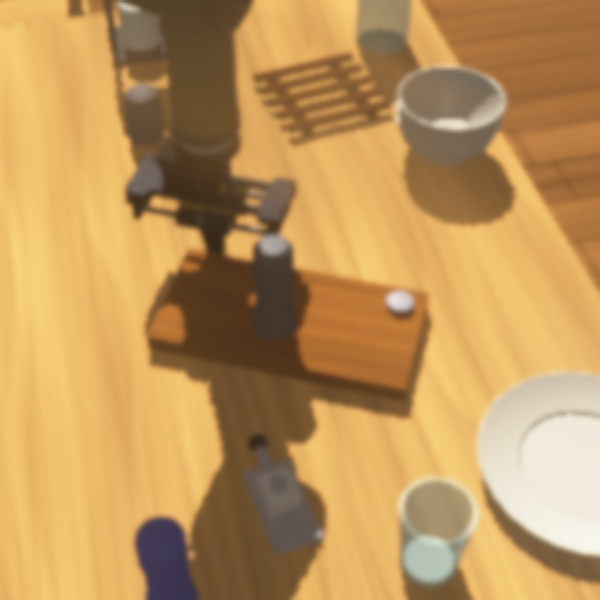

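servo_tool:
  steps:
    - [[0,-0.005,-0.001,0,-0.023],[0,-0.011,-0.002,0,-0.048],[0,-0.017,-0.0025,0,-0.073],[0,-0.023,-0.003,0,-0.098],[0,-0.029,-0.003,0,-0.123],[0,-0.035,-0.0035,0,-0.148],[0,-0.041,-0.0035,0,-0.173],[0,-0.047,-0.0035,0,-0.198],[0,-0.053,-0.003,0,-0.222],[0,-0.059,-0.0025,0,-0.246]]

```text
time: 13.62
ee_pos: [473.4, 82.8, 191.8]
tool_rot: [0.0, 0.795, 0.607, 0.0]
wrist_force: [4.6, 2.9, -0.3]
opening: 0.003
```

Run:
```python
from m import *
arc(-5,n=10)
```

```text
t 13.62 own [-239.7   39.6] z 191.8 h -15.27 F tool [3.99 3.71 0.33]
[0, np.float64(-0.0044), np.float64(-0.001), np.float64(-0.0), np.float64(-0.018)]
[0, np.float64(-0.0087), np.float64(-0.0015), np.float64(-0.0), np.float64(-0.036)]
[0, np.float64(-0.013), np.float64(-0.0021), np.float64(-0.0), np.float64(-0.054)]
[0, np.float64(-0.0174), np.float64(-0.0025), np.float64(-0.0), np.float64(-0.072)]
[0, np.float64(-0.0217), np.float64(-0.0029), np.float64(-0.0), np.float64(-0.09)]
[0, np.float64(-0.0261), np.float64(-0.0031), np.float64(-0.0), np.float64(-0.108)]
[0, np.float64(-0.0304), np.float64(-0.0033), np.float64(-0.0), np.float64(-0.125)]
[0, np.float64(-0.0348), np.float64(-0.0035), np.float64(-0.0), np.float64(-0.143)]
[0, np.float64(-0.0391), np.float64(-0.0035), np.float64(-0.0), np.float64(-0.161)]
[0, np.float64(-0.0435), np.float64(-0.0035), np.float64(-0.0), np.float64(-0.179)]
```

servo_tool:
  steps:
    - [[0,-0.004,-0.001,0,-0.018],[0,-0.0085,-0.0015,0,-0.036],[0,-0.013,-0.002,0,-0.054],[0,-0.0175,-0.0025,0,-0.072],[0,-0.022,-0.003,0,-0.09],[0,-0.026,-0.003,0,-0.108],[0,-0.03,-0.0035,0,-0.125],[0,-0.0335,-0.0035,0,-0.14],[0,-0.037,-0.0035,0,-0.153],[0,-0.039,-0.0035,0,-0.161]]

```text
time: 14.88
ee_pos: [459.6, 46.9, 191.9]
tool_rot: [-0.0, 0.744, 0.669, 0.0]
wrist_force: [4.0, 4.1, -0.0]
opening: 0.002
```

Run:
```python
from m import *
arc(0,n=10)
for n in('side','top'): shot(n,'g')
rc,W=board('g','side'); print(rc)
a=load('side','g')[0][100:300,160:360];b=load('top','g')[0][90:290,180:380]
cv2.imwrite('pics/g_c.png',cv2.resize(np.hstack([a,b]),None,fx=2,fy=2)[:,:,::-1])
```

```text
t 14.88 own [-240.1   40.2] z 191.9 h -6.07 F tool [4.51 3.49 0.03]
[0, np.float64(-0.0033), np.float64(-0.0003), np.float64(-0.0), np.float64(-0.011)]
[0, np.float64(-0.0058), np.float64(-0.0006), np.float64(-0.0), np.float64(-0.021)]
[0, np.float64(-0.0084), np.float64(-0.001), np.float64(-0.0), np.float64(-0.032)]
[0, np.float64(-0.0109), np.float64(-0.0013), np.float64(-0.0), np.float64(-0.042)]
[0, np.float64(-0.0135), np.float64(-0.0016), np.float64(-0.0), np.float64(-0.053)]
[0, np.float64(-0.016), np.float64(-0.0019), np.float64(-0.0), np.float64(-0.064)]
[0, np.float64(-0.0186), np.float64(-0.0021), np.float64(-0.0), np.float64(-0.074)]
[0, np.float64(-0.0212), np.float64(-0.0023), np.float64(-0.0), np.float64(-0.085)]
[0, np.float64(-0.0237), np.float64(-0.0025), np.float64(-0.0), np.float64(-0.095)]
[0, np.float64(-0.0263), np.float64(-0.0027), np.float64(-0.0), np.float64(-0.106)]
((571.0283203125, -53.217926025390625), (155.15966796875, 299.75469970703125), 84.40938568115234)
```

View pics/g_c.png

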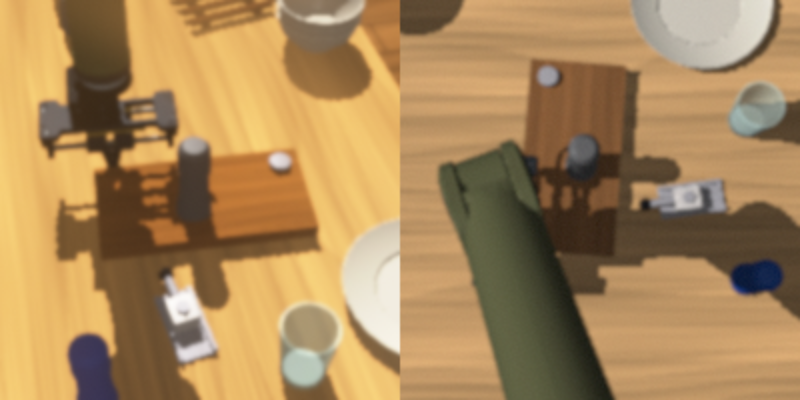

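servo_tool:
  steps:
    - [[0,-0.003,-0.0005,0,-0.011],[0,-0.0058,-0.0005,0,-0.021],[0,-0.0085,-0.001,0,-0.032],[0,-0.011,-0.0015,0,-0.042],[0,-0.0135,-0.0015,0,-0.053],[0,-0.016,-0.002,0,-0.064],[0,-0.0185,-0.002,0,-0.074],[0,-0.021,-0.0025,0,-0.085],[0,-0.023,-0.0025,0,-0.093],[0,-0.024,-0.0025,0,-0.096]]

```text
time: 16.23
ee_pos: [454.5, 23.6, 191.9]
tool_rot: [-0.0, 0.711, 0.704, 0.0]
wrist_force: [3.8, 5.9, 1.0]
opening: 0.008
```

Run:
```python
from m import *
arc(2,n=10)
shot('side','i')
cv2.imwrite('pics/i_c.png',cv2.resize(load('side','i')[0][140:300,160:360],None,fx=3.5,fy=3.5)[:,:,::-1])
```

```text
t 16.23 own [-240.1   39.8] z 191.9 h -0.57 F tool [ 5.9   3.75 -1.04]
[0, np.float64(-0.0013), np.float64(-0.0001), np.float64(-0.0), np.float64(-0.004)]
[0, np.float64(-0.0024), np.float64(-0.0002), np.float64(-0.0), np.float64(-0.009)]
[0, np.float64(-0.0035), np.float64(-0.0004), np.float64(-0.0), np.float64(-0.013)]
[0, np.float64(-0.0046), np.float64(-0.0006), np.float64(-0.0), np.float64(-0.018)]
[0, np.float64(-0.0056), np.float64(-0.0007), np.float64(-0.0), np.float64(-0.022)]
[0, np.float64(-0.0067), np.float64(-0.0009), np.float64(-0.0), np.float64(-0.027)]
[0, np.float64(-0.0078), np.float64(-0.001), np.float64(-0.0), np.float64(-0.031)]
[0, np.float64(-0.0089), np.float64(-0.0012), np.float64(-0.0), np.float64(-0.036)]
[0, np.float64(-0.01), np.float64(-0.0013), np.float64(-0.0), np.float64(-0.04)]
[0, np.float64(-0.0111), np.float64(-0.0014), np.float64(-0.0), np.float64(-0.045)]
```

View pics/i_c.png

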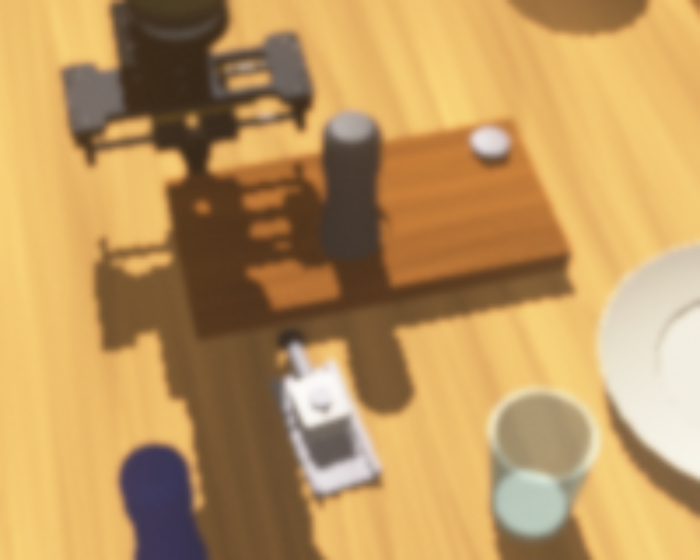

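servo_tool:
  steps:
    - [[0,-0.001,0,0,-0.004],[0,-0.002,0,0,-0.009],[0,-0.003,-0.0005,0,-0.013],[0,-0.004,-0.0005,0,-0.017],[0,-0.005,-0.0005,0,-0.021]]

```text
time: 16.9
ee_pos: [453.9, 18.9, 191.9]
tool_rot: [-0.001, 0.703, 0.711, 0.0]
wrist_force: [2.7, 5.7, 2.4]
opening: 0.006
```

servo_tool:
  steps:
    - [[0,-0.001,0,0,-0.004],[0,-0.002,0,0,-0.009],[0,-0.003,-0.0005,0,-0.013]]

```text
time: 17.27
ee_pos: [453.4, 16.0, 191.9]
tool_rot: [-0.001, 0.698, 0.716, 0.0]
wrist_force: [3.9, 5.7, 1.6]
opening: 0.007
```

servo_tool:
  steps:
    - [[0,-0.001,0,0,-0.004],[0,-0.002,0,0,-0.009]]

```text
time: 17.52
ee_pos: [453.3, 14.1, 191.9]
tool_rot: [-0.001, 0.695, 0.719, 0.0]
wrist_force: [1.7, 6.1, 2.5]
opening: 0.002
```

servo_tool:
  steps:
    - [[0,-0.001,0,0,-0.004],[0,-0.002,0,0,-0.008]]

```text
time: 17.77
ee_pos: [453.2, 12.4, 191.8]
tool_rot: [-0.001, 0.692, 0.722, 0.0]
wrist_force: [1.2, 6.7, 3.3]
opening: -0.001
```

servo_tool:
  steps:
    - [[0,-0.001,0,0,-0.004],[0,-0.002,0,0,-0.008]]

```text
time: 18.02
ee_pos: [453.2, 10.7, 191.9]
tool_rot: [-0.001, 0.689, 0.724, 0.0]
wrist_force: [-0.2, 8.4, 4.5]
opening: 0.007
```

Run:
```python
from m import *
arc(6,n=2)
shot('side','j')
cv2.imwrite('pics/j_c.png',cv2.resize(load('side','j')[0][180:280,190:310],None,fx=6,fy=6)[:,:,::-1])
```

```text
t 18.02 own [-239.3   41.1] z 191.9 h 2.85 F tool [ 8.42  0.17 -4.45]
[0, np.float64(-0.0082), np.float64(-0.0017), np.float64(-0.0), np.float64(-0.027)]
[0, np.float64(-0.0149), np.float64(-0.0025), np.float64(-0.0), np.float64(-0.055)]
```

View pics/j_c.png

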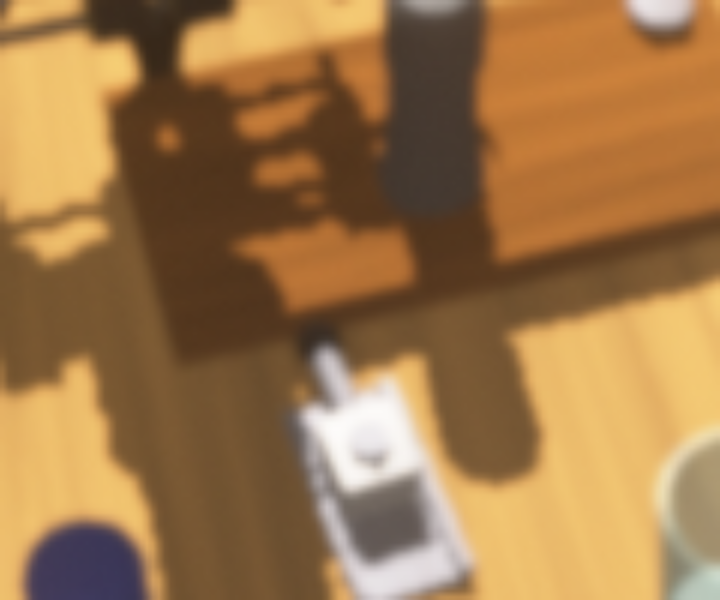

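The nose is now touching the board edge, at crop (318,340). The push force rose from about 5.7 to 8.4 N, with first contact at TCP y≈13. Pressing slowly from here.

servo_tool:
  steps:
    - [[0,-0.0005,0,0,-0.002],[0,-0.001,0,0,-0.004],[0,-0.0015,0,0,-0.006],[0,-0.002,0,0,-0.008]]

```text
time: 18.58
ee_pos: [453.1, 8.9, 191.9]
tool_rot: [-0.002, 0.686, 0.727, 0.0]
wrist_force: [-0.2, 8.0, 5.8]
opening: 0.003
```

servo_tool:
  steps:
    - [[0,-0.0005,0,0,-0.002],[0,-0.001,0,0,-0.004],[0,-0.0015,0,0,-0.006]]

```text
time: 18.95
ee_pos: [453.1, 7.6, 191.9]
tool_rot: [-0.002, 0.684, 0.729, -0.0]
wrist_force: [-0.8, 8.8, 6.1]
opening: 0.003
```

servo_tool:
  steps:
    - [[0,-0.0005,0,0,-0.002],[0,-0.001,0,0,-0.004],[0,-0.0015,0,0,-0.006]]

```text
time: 19.32
ee_pos: [453.0, 6.2, 191.8]
tool_rot: [-0.002, 0.682, 0.731, -0.0]
wrist_force: [-1.8, 8.0, 6.5]
opening: 0.003
```

servo_tool:
  steps:
    - [[0,0,0,0,0]]

```text
time: 19.45
ee_pos: [453.0, 6.1, 191.8]
tool_rot: [-0.002, 0.682, 0.731, -0.0]
wrist_force: [-1.1, 9.4, 5.2]
opening: 0.007
```

Run:
```python
from m import *
arc(6,n=2)
shot('side','k')
cv2.imwrite('pics/k_c.png',cv2.resize(load('side','k')[0][180:280,190:310],None,fx=6,fy=6)[:,:,::-1])
for t in 'jk':
    rc,W=board(t,'side'); print(rc)
```

```text
t 19.45 own [-238.9   41.4] z 191.8 h 4.0 F tool [ 9.49 -0.5  -5.19]
[0, np.float64(-0.0061), np.float64(-0.0018), np.float64(-0.0), np.float64(-0.017)]
[0, np.float64(-0.0103), np.float64(-0.0024), np.float64(-0.0), np.float64(-0.035)]
((577.3934936523438, -70.85763549804688), (299.50457763671875, 154.12677001953125), 3.0159192085266113)
((578.338623046875, -73.55680847167969), (300.18194580078125, 154.64065551757812), 4.0074028968811035)
```

View pics/k_c.png

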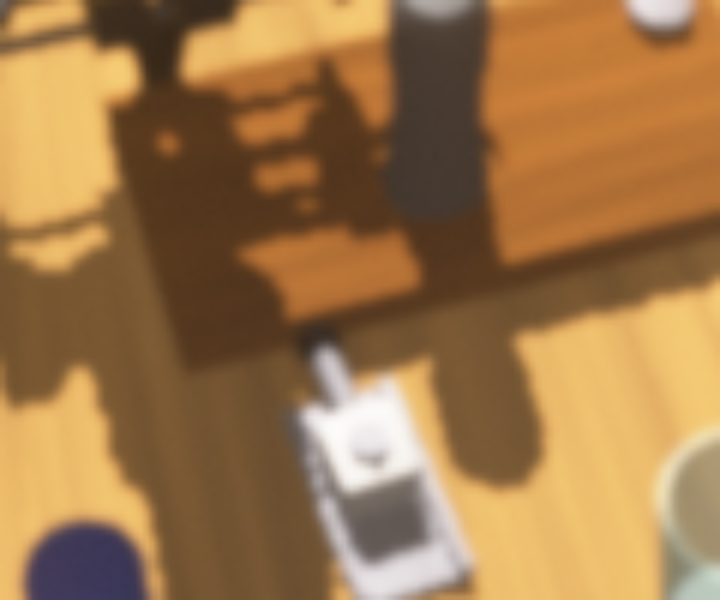

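Run:
```python
from m import *
L=[]
for t in 'aijk':
    im=load('side',t)[0]; L.append(cv2.resize(im[222:252,232:256],None,fx=8,fy=8,interpolation=cv2.INTER_NEAREST))
cv2.imwrite('pics/k2.png',np.hstack(L)[:,:,::-1])
# direction of rod in image, profile along it
A=proj('side',[[501,-228,15],[494,-163,15],[493,-153,15]]); print(A.round(1), 'px per mm',np.hypot(*(A[2]-A[1]))/10)
d=(A[2]-A[0])/np.hypot(*(A[2]-A[0]))
for t in 'aijk':
    g=cv2.cvtColor(load('side',t)[0],cv2.COLOR_RGB2GRAY).astype(np.float32)
    s=np.arange(8,34,1); p=(A[0]+s[:,None]*d).astype(np.float32)
    print(t,[int(v) for v in cv2.remap(g,p[:,0].reshape(1,-1),p[:,1].reshape(1,-1),cv2.INTER_LINEAR)[0]])
```

```text
[[251.  257. ]
 [242.8 237. ]
 [241.7 234. ]] px per mm 0.3173282732329223
a [240, 234, 218, 193, 180, 181, 180, 179, 179, 177, 176, 167, 140, 102, 70, 60, 75, 112, 152, 173, 177, 177, 176, 175, 174, 174]
i [249, 245, 234, 212, 200, 201, 200, 199, 200, 197, 196, 185, 154, 108, 68, 50, 52, 63, 71, 69, 64, 61, 64, 80, 102, 114]
j [249, 246, 234, 213, 201, 201, 200, 199, 199, 196, 194, 185, 154, 108, 67, 49, 48, 52, 58, 68, 90, 113, 123, 126, 129, 130]
k [249, 246, 234, 214, 201, 201, 200, 198, 200, 197, 195, 186, 154, 109, 68, 50, 49, 55, 71, 98, 117, 126, 127, 130, 131, 129]
```

View pics/k2.png

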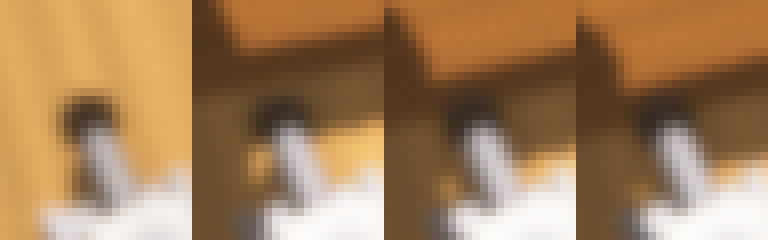

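The nose has not moved: the rod profile is identical in the free and current pictures. The force rise was therefore board friction plus some vertical drag, and contact is still a little ahead. I'll ease the vertical drag with a 1 mm lift and creep on.

servo_tool:
  steps:
    - [[0,0,0,-0.001,0],[0,-0.0005,0,-0.001,-0.002],[0,-0.001,0,-0.001,-0.004],[0,-0.0015,0,-0.001,-0.006],[0,-0.002,0,-0.001,-0.008]]

```text
time: 20.12
ee_pos: [452.8, 3.7, 192.1]
tool_rot: [-0.002, 0.679, 0.734, -0.0]
wrist_force: [-0.5, 7.8, 0.6]
opening: 0.008
```

```bash
cat > prof.py <<'E'
from m import *
def prof(tags):
    A=proj('side',[[501,-228,15],[494,-163,15],[493,-153,15]]);d=(A[2]-A[0])/np.hypot(*(A[2]-A[0]))
    for t in tags:
        g=cv2.cvtColor(load('side',t)[0],cv2.COLOR_RGB2GRAY).astype(np.float32)
        s=np.arange(16,32,1); p=(A[0]+s[:,None]*d).astype(np.float32)
        v=cv2.remap(g,p[:,0].reshape(1,-1),p[:,1].reshape(1,-1),cv2.INTER_LINEAR)[0]
        k=np.where(v<125)[0][0]; print(t,'rod/nose edge mm',round((16+k-1+(v[k-1]-125)/(v[k-1]-v[k]))/0.317,2),v.astype(int).tolist())
E
python3 - <<'E'
from prof import *
arc(6,n=2); shot('side','l'); prof('aijkl'); print(board('l','side')[0])
E
```

```text
t 20.12 own [-239.    40.9] z 192.1 h 4.45 F tool [ 7.78  0.15 -0.58]
[0, np.float64(-0.0046), np.float64(-0.0015), np.float64(-0.0), np.float64(-0.014)]
[0, np.float64(-0.0079), np.float64(-0.002), np.float64(-0.0), np.float64(-0.027)]
a rod/nose edge mm 64.39 [179, 177, 176, 167, 140, 102, 70, 60, 75, 112, 152, 173, 177, 177, 176, 175]
i rod/nose edge mm 65.13 [200, 197, 196, 185, 154, 108, 68, 50, 52, 63, 71, 69, 64, 61, 64, 80]
j rod/nose edge mm 65.15 [199, 196, 194, 185, 154, 108, 67, 49, 48, 52, 58, 68, 90, 113, 123, 126]
k rod/nose edge mm 65.16 [200, 197, 195, 186, 154, 109, 68, 50, 49, 55, 71, 98, 117, 126, 127, 130]
l rod/nose edge mm 62.46 [199, 195, 187, 161, 115, 73, 51, 48, 52, 63, 86, 111, 123, 126, 129, 131]
((578.8696899414062, -72.93505859375), (299.6045837402344, 157.56410217285156), 5.007739067077637)
```

Contact confirmed: the nose has been pushed back about 2.5 mm. Pressing about 3.5 mm more, then holding.

servo_tool:
  steps:
    - [[0,-0.0005,0,0,-0.002],[0,-0.001,0,0,-0.004],[0,-0.0015,0,0,-0.006],[0,-0.002,0,0,-0.008],[0,-0.0025,0,0,-0.01],[0,-0.003,0,0,-0.011]]

```text
time: 20.92
ee_pos: [452.7, 1.8, 192.1]
tool_rot: [-0.003, 0.675, 0.738, -0.0]
wrist_force: [0.3, 11.9, 2.4]
opening: 0.002
```

Run:
```python
from prof import *
arc(6,n=1); shot('side','m'); prof('klm'); print(board('m','side')[0])
```

```text
t 20.93 own [-238.7   41.7] z 192.1 h 5.1 F tool [11.85  1.37 -2.35]
[0, np.float64(-0.006), np.float64(-0.0019), np.float64(-0.0), np.float64(-0.016)]
k rod/nose edge mm 65.16 [200, 197, 195, 186, 154, 109, 68, 50, 49, 55, 71, 98, 117, 126, 127, 130]
l rod/nose edge mm 62.46 [199, 195, 187, 161, 115, 73, 51, 48, 52, 63, 86, 111, 123, 126, 129, 131]
m rod/nose edge mm 61.42 [200, 195, 183, 148, 97, 61, 49, 50, 58, 74, 99, 119, 126, 129, 130, 131]
((579.326416015625, -75.00514221191406), (300.1936950683594, 154.33078002929688), 4.985703945159912)
```

servo_tool:
  steps:
    - [[0,-0.0005,0,0,0],[0,-0.001,0,0,0],[0,-0.0015,0,0,0],[0,-0.002,0,0,0],[0,-0.002,0,0,0],[0,-0.002,0,0,0]]

```text
time: 21.72
ee_pos: [452.8, 0.5, 192.1]
tool_rot: [-0.004, 0.675, 0.738, 0.0]
wrist_force: [-2.1, 12.0, 3.3]
opening: 0.009
```

Run:
```python
from prof import *
arc(6,n=1); shot('side','n'); prof('klmn'); print(board('n','side')[0])
```

```text
t 21.73 own [-238.7   40.5] z 192.1 h 5.13 F tool [12.13 -1.08 -3.19]
[0, np.float64(-0.0047), np.float64(-0.0018), np.float64(-0.0), np.float64(-0.015)]
k rod/nose edge mm 65.16 [200, 197, 195, 186, 154, 109, 68, 50, 49, 55, 71, 98, 117, 126, 127, 130]
l rod/nose edge mm 62.46 [199, 195, 187, 161, 115, 73, 51, 48, 52, 63, 86, 111, 123, 126, 129, 131]
m rod/nose edge mm 61.42 [200, 195, 183, 148, 97, 61, 49, 50, 58, 74, 99, 119, 126, 129, 130, 131]
n rod/nose edge mm 61.1 [200, 195, 181, 144, 91, 58, 49, 52, 62, 82, 107, 123, 126, 129, 132, 131]
((579.5215454101562, -74.89839935302734), (299.718505859375, 155.7946319580078), 5.38460111618042)
```

servo_tool:
  steps:
    - [[0,-0.0005,0,0,0],[0,-0.001,0,0,0],[0,-0.0015,0,0,0],[0,-0.0018,0,0,0],[0,-0.0018,0,0,0],[0,-0.0018,0,0,0],[0,-0.0018,0,0,0],[0,-0.0018,0,0,0],[0,-0.0018,0,0,0],[0,-0.0018,0,0,0]]

```text
time: 23.02
ee_pos: [452.9, -0.7, 192.1]
tool_rot: [-0.004, 0.675, 0.738, 0.0]
wrist_force: [-2.3, 15.2, 3.9]
opening: 0.011
```

Run:
```python
from prof import *
arc(6,n=1); shot('side','o'); prof('kno'); print(board('o','side')[0])
cv2.imwrite('pics/o_c.png',cv2.resize(load('side','o')[0][140:300,160:360],None,fx=3.5,fy=3.5)[:,:,::-1])
```

```text
t 23.02 own [-238.8   39.5] z 192.1 h 5.16 F tool [15.36 -0.9  -3.75]
[0, np.float64(-0.0035), np.float64(-0.0018), np.float64(-0.0), np.float64(-0.015)]
k rod/nose edge mm 65.16 [200, 197, 195, 186, 154, 109, 68, 50, 49, 55, 71, 98, 117, 126, 127, 130]
n rod/nose edge mm 61.1 [200, 195, 181, 144, 91, 58, 49, 52, 62, 82, 107, 123, 126, 129, 132, 131]
o rod/nose edge mm 59.94 [199, 190, 169, 125, 76, 52, 48, 52, 65, 88, 111, 124, 127, 130, 132, 132]
((579.6347045898438, -75.28913116455078), (300.2864685058594, 156.63194274902344), 5.393020153045654)
```

View pics/o_c.png

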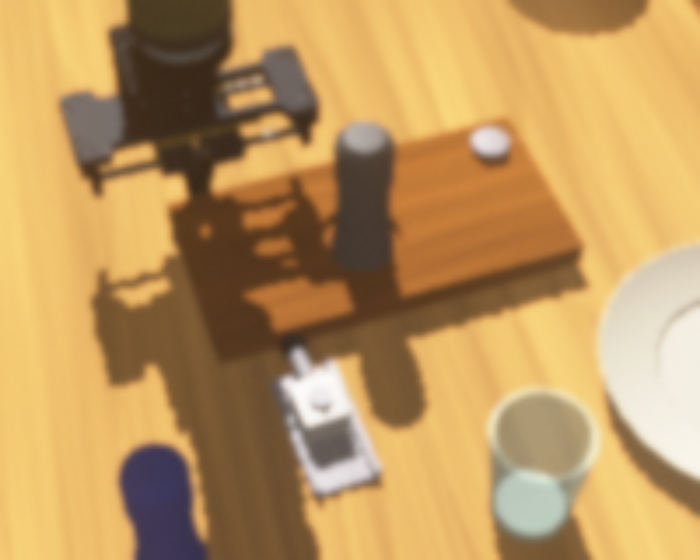

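Home and held for about 0.75 s, with the nose in about 5–6 mm and the mill upright. Backing off slowly.

servo_tool:
  steps:
    - [[0,0.0005,0,0,0],[0,0.001,0,0,0],[0,0.0015,0,0,0],[0,0.002,0,0,0],[0,0.0025,0,0,0],[0,0.003,0,0,0],[0,0.0035,0,0,0],[0,0.004,0,0,0],[0,0.0045,0,0,0],[0,0.005,0,0,0]]

```text
time: 24.32
ee_pos: [452.8, 0.6, 192.0]
tool_rot: [-0.002, 0.675, 0.737, -0.002]
wrist_force: [-2.3, 4.2, 2.4]
opening: 0.009
```

servo_tool:
  steps:
    - [[0,0.0005,0,0,0],[0,0.001,0,0,0],[0,0.0015,0,0,0],[0,0.002,0,0,0],[0,0.0025,0,0,0],[0,0.003,0,0,0],[0,0.0035,0,0,0],[0,0.004,0,0,0],[0,0.0045,0,0,0],[0,0.005,0,0,0]]

```text
time: 25.58
ee_pos: [453.8, 5.2, 192.7]
tool_rot: [0.0, 0.676, 0.737, -0.0]
wrist_force: [0.4, -0.4, 0.1]
opening: 0.004
```

servo_tool:
  steps:
    - [[0,0.003,0,0,0],[0,0.006,0,0,0],[0,0.01,0,0,0],[0,0.015,0,0,0],[0,0.02,0,0,0],[0,0.03,0,0,0],[0,0.04,0,0,0],[0,0.05,0,0,0],[0,0.06,0,0,0],[0,0.06,0,0,0]]

```text
time: 26.82
ee_pos: [448.5, 65.9, 192.8]
tool_rot: [-0.0, 0.675, 0.738, 0.0]
wrist_force: [-0.0, 0.2, 0.0]
opening: 0.005
```

Run:
```python
from prof import *
arc(6,n=1); shot('side','p'); shot('top','p'); prof('kop'); print(board('p','side')[0])
P=topobj('side','p',(560,-85),60,135,155); print(len(P),((P.min(0)+P.max(0))/2).round(1),np.ptp(P,axis=0).round(0),P[:,2].max(), own(-135,-55,5))
a=load('side','p')[0][100:300,160:360];b=load('top','p')[0][90:290,180:380]
cv2.imwrite('pics/p_c.png',cv2.resize(np.hstack([a,b]),None,fx=2,fy=2)[:,:,::-1])
```

```text
t 26.82 own [-237.2  105.9] z 192.8 h 5.09 F tool [ 0.22  0.   -0.  ]
[0, np.float64(-0.0702), np.float64(-0.0034), np.float64(-0.0), np.float64(-0.016)]
k rod/nose edge mm 65.16 [200, 197, 195, 186, 154, 109, 68, 50, 49, 55, 71, 98, 117, 126, 127, 130]
o rod/nose edge mm 59.94 [199, 190, 169, 125, 76, 52, 48, 52, 65, 88, 111, 124, 127, 130, 132, 132]
p rod/nose edge mm 60.89 [195, 190, 176, 140, 90, 58, 48, 51, 60, 79, 104, 119, 124, 126, 129, 129]
((579.6591796875, -76.83447265625), (300.2217102050781, 152.2285919189453), 5.348242282867432)
185 [567.4 -94.4 141.3] [44. 39. 13.] 147.6018991410259 [564.50728161 -85.05673367]
```

View pics/p_c.png

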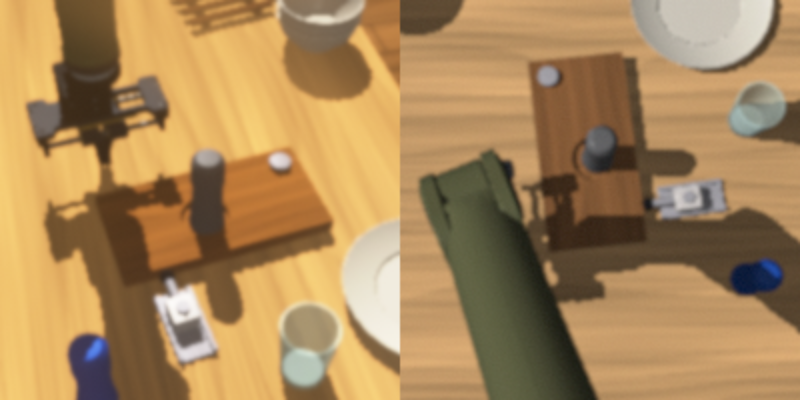

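The board rests against the nose with the rod still about 4 mm in, the mill is upright in the well, and the gripper is 60 mm clear. One bystander check from the same frames, then I hand in.

Run:
```python
from m import *
for n in ('top','side'):
  for t in 'ap':
    for nm,c,z in(('shk',(453,402),65),('tum',(650,-360),80),('blue',(378,-312),118),('pur',(443,-500),118)):
        P=topobj(n,t,c,45,z); 
        if len(P): print(n,t,nm,len(P),((P.min(0)+P.max(0))/2).round(1))
r.job_done(); print(r.read_state()['time'])
```

```text
top a shk 187 [455.2 405.8  72.8]
top a tum 88 [ 634.  -338.2   90.6]
top a blue 205 [ 378.9 -311.8  126.9]
top a pur 210 [ 443.9 -499.6  127.1]
top p shk 189 [455.3 406.1  73. ]
top p tum 91 [ 634.4 -338.7   89.9]
top p blue 207 [ 378.7 -312.   127.4]
top p pur 205 [ 443.5 -499.9  126.2]
side a shk 85 [453.6 405.6  72. ]
side a tum 128 [ 635.3 -339.7   88.8]
side a blue 283 [ 378.2 -314.8  125.3]
side a pur 448 [ 442.9 -500.2  125. ]
side p tum 128 [ 635.5 -339.6   88.6]
side p blue 290 [ 378.4 -315.2  125.4]
side p pur 447 [ 442.9 -500.6  124.9]
the job is handed in; nothing more can be done
the job is handed in; nothing more can be done
```

I took the grey mill by its cap, stood it in the well and let go. Then I pushed the board round its pin until the nose was pressed in about 5–6 mm (roughly 6–7 N), held it about 0.75 s, and backed off slowly. I handed in at about 27 s.

**Last checks:**
- **Mill:** it stands in the well with its top at z≈148.
- **Board:** it rests on the nose, which is still about 4 mm in, and the gripper is 60 mm clear with about 0 N at the wrist.
- **Bystanders:** the shaker, the tumbler and the blue and purple look-alikes are within 1 mm of where they started. I did not re-measure the pink one. The side view gave no reading of the shaker at the end, so that check is from the top view only.

**Disagreements:**
- **False first contact:** I first took a force rise at TCP y≈13 for contact with the nose. The pictures showed it was friction, and real contact came at about y≈6.
- **Nose force at full press:** the spring travel gives 6–7 N. The wrist force, less friction, gives up to about 11 N. Both are between the 4 N and 15 N limits.

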